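# Wet a circuit board at the pump-bottle cleaning station

## Task

Slide the tray carriage of the cleaning station along its track, under the spout of the pump bottle, until it is fully home against the end stop. Then press the bottle's sprung pump head all the way down and let it come back up; do not pump before the tray is home, and do not disturb the loose things lying round the station.

Things in the scene. Friction and masses are not known exactly. Their poses are not given: they have to be found in the camera images.
- station: Station fixed to the desk: 12 mm base plate, upright white pump bottle (64 mm diameter, in a 78 mm cup); before it a 265 mm track between dark rails 25 mm high. Origin: bottle axis at desk level; z up, the spout points to -x. Track centre line x = -78 mm, along y from -190 mm to the dark end stop (face at y = +62 mm, 32 mm high).
- carriage (a joint): Position of the sliding carriage along the track, m, growing toward +y of the station: 0 = fully out, 0.070 = fully home against the end stop, with its tray under the spout. It starts partly or fully out, slides with about 1.5 N of friction and stays where it is left.
- post_grip (a point): Grip point of the carriage: on the axis of its upright black round post (24 mm diameter, top at 75 mm above the desk, free height 48 mm), 17 mm below the post's top (57 mm above the desk). The post stands on the 84 x 172 mm carriage plate, 88 mm from the tray's centre toward -y of the station; same axes as the station.
- tray_center (a point): Centre of the inner floor of the shallow dark tray (70 x 100 mm, 13 mm high) with a small circuit board, fixed on the carriage, 22 mm above the desk. When the carriage is home it is right under the spout's tip.
- pump_head (a joint): Depression of the pump head, m: 0 = up, 0.012 = fully down. Spring: about 2 N to start, 7 N fully down; it rises by itself when let go.
- pump_top (a point): Centre of the flat round top (40 mm diameter, 15 mm thick, grey) of the pump head, on the bottle's axis, 165 mm above the desk when up. Press here straight down. The spout (11 mm thick) leaves the head toward -x of the station.
- spout_tip (a point): Lower end of the spout, 78 mm in front of the bottle's axis, 137 mm above the desk when the head is up; moves with the head.
- solvent_bottle: Bystander: loose white bottle with a blue flat cap, 61 mm diameter, 132 mm high; its cap does not move. Origin at the centre of its underside.
- multimeter: Bystander: loose hand multimeter lying on the desk, 140 x 68 x 43 mm; origin at the centre of its underside, x along its length.
- spool: Bystander: loose spool of solder, 53 mm diameter, 32 mm high; origin at the centre of its underside.

How it is judged (in metres and radians):
On the way, in this order (a step that is already met when the one before it is completed fails the run):
1. the carriage is home against the end stop (within 6 mm) (value of joint carriage above 0.064 m), for 0.2 s.
2. with the carriage home, the pump head is pressed at least 9 of its 12 mm (value of joint pump_head above 0.009 m and value of joint carriage above 0.064 m), for 0.05 s.
At the end, for the whole second after the job is handed in: The carriage is within 6 mm of its end stop, with the tray under the spout; the pump head is back up (within 2 mm); the loose bottle, the multimeter and the spool are within 30 mm of where they started (value of joint carriage above 0.064 m and value of joint pump_head below 0.002 m and distance of each of solvent_bottle, multimeter, spool from where it was at the start of the episode below 0.03 m); the robot touches nothing.
It fails at once if the pump head is pressed more than 4 mm while the carriage is not home (more than 8 mm short) (value of joint pump_head above 0.004 m and value of joint carriage below 0.062 m).
It fails at once if the loose bottle is tipped over (angle between solvent_bottle's own z axis and vertical above 0.6 rad).
It fails at once if a loose bystander is moved more than 30 mm (distance of any of solvent_bottle, multimeter, spool from where it was at the start of the episode above 0.03 m).
It also fails if it takes over 38 s, if anything falls off the work surface, if the arm or the gripper's body presses on something with over 40 N, if the wrist force passes 120 N, or if a joint passes its speed limit or range.

## Robot

A 6-joint arm with a two-finger parallel gripper is mounted at the origin on a cart in front of the work surface, level with it; the furniture and walls round the work are solid. World frame = base frame: x ahead of the robot, y to its left, z up, the work surface at z = 0. Lengths are in m, angles in degrees, forces in N, time in s.
With the tool pointing down it reaches from about 0.375 to 0.9 m from the base axis. Payload 3.1 kg.
Tool frame: the origin (TCP) lies at the very end of the fingers, on their centre line; the grasp point (between the pads) lies 19 mm behind it (bot.tcp_to_grasp is the distance from the TCP to the grasp point, in m); z points along the fingers, y is the line along which they close (so a half turn about z gives the same grasp; the last joint's range is limited). The gripper opens to 87 mm and grips with 3 to 60 N. Pads are 19 mm wide; open, the fingers measure 117 mm over their backs; the gripper's body (75 mm by 190 mm) begins 51 mm behind the grasp point.
Start: joints at [-81.045, 30.224, 82.088, -0, 67.689, -10.227], TCP at [0.205, -0.59, 0.223] pointing down, gripper open.
Joint ranges: [-176.69, 176.69], [-43.24, 126.21], [12.49, 139.97], [-82, 262], [0, 151.66], [-163.58, 163.58]. Speed limits (degrees/s): [159.86, 159.86, 180, 180, 180, 180].

## Interface

Orientations are given as a 3x3 rotation matrix whose columns are the frame's x, y, z axes.
In Python, from rig import telemetry, capture, camera_info, job, bot gives the robot as it stands. The module is installed in compiled form; this text tells all that it offers.
- The arm moves only by the tool carry_out, never from a script. Its argument "deltas" is a list that holds one entry, the list of rows, each a list of 7 numbers: the shift along the tool's x, y, z scaled (see below), then the turn, a rotation vector about the tool's x, y, z scaled (see below), then the closure, from -1 (fully open) to 1 (shut). In form: [[[dx, dy, dz, ax, ay, az, claw], ...]]. A call has exactly 10 rows; each row is the pose to reach, as a shift and turn from the pose commanded when the call began, along the tool's axes at that moment, turning the shorter way round; what a row does not reach only later rows make up. The controller multiplies each number of a shift by 15 cm and each number of a turn by 360 degrees. A row lasts 1/12 s, in which the tool goes at most 41.7 mm and 7.16 degrees, less where a joint would pass 70% of its speed; a pose out of reach is approached as far as the arm can. A call with a number of a shift or a turn outside -1 to 1 is refused whole. A call with a gripper value outside its range is refused whole. The fingers move at their own pace and stop on an object; the grip force is fixed at half the most. Time passes only in rows, so rows that repeat a pose let the fingers close, or fill a call up. It gives the time, the measured TCP pose, the force, the opening and the grip force at its end, in the units of the state.
- telemetry.read_state(): the state, without advancing time (a new reading comes with each control period).
- capture(name): name is "scene" or "top" or "wrist"; returns the picture (384x512x3 uint8, red, green, blue); there is no depth.
- camera_info(name): a dict with "mtx" (3x3 intrinsics, pixels), "cam_to_world" (4x4, takes a point from camera to world coordinates); the wrist camera has in their place "T_tool_cam" (4x4, takes a point from camera to tool coordinates, whose origin is the TCP and whose axes are the flange's). Camera axes: x right, y down, z forward; pixel columns grow to the right and rows downward; lengths in m; the calibration is good to about 2 mm. A picture is of the moment at which its call begins: read the wrist's pose just before it. camera_info takes no time and is no camera call.
- job.hand_in(): hands the job in; it is judged then, once.
The state is a dict: "time_s": time; "joint_positions": joint angles; "qvel": joint speeds; "tau": joint torques, N m; "position": TCP position; "tcp_rot": TCP orientation; "force": force on the tool from outside, world axes, zero at the start; "moment": the same for the moment, N m; "opening": opening from 0.0 (shut) to 1.0 (fully open); "grasp_force": force on a finger pad.
Only numpy, scipy, OpenCV 4.12 (cv2) and the standard library are available. Lean on these libraries where they do the work, as an engineer would, in place of code of your own. Each camera call takes 0.05 s, during which the arm holds its last target. There are 200 camera calls.

## Working session

There is one attempt and no reset: what is moved stays moved. The work goes in short steps, Python scripts to look and compute and a tool call to move; the robot and the scene stay as the last step left them, time stands still between calls to the robot, and variables do not carry over. Pictures are saved under pics/ and viewed, at most 10 in all, crops included, and the job is handed in when it is done.

Besides the shell and the picture viewer there is one more tool, called after "Call:" by a JSON object that holds its "method" and its "body", one argument or row to a line. carry_out: Moves the arm, as the interface text tells. Its arguments: {"type":"object","properties":{"deltas":{"type":"array","items":{"type":"array","items":{"type":"array","items":{"type":"number"}}}}},"required":["deltas"]}

```bash
mkdir -p pics
python3 - <<'E'
from rig import telemetry, capture, camera_info
import cv2,json,numpy as np
s=telemetry.read_state(); print(s)
for n in("scene","top"):
    im=capture(n); cv2.imwrite(f"pics/{n}0.png",cv2.resize(im[...,::-1],(800,600),interpolation=cv2.INTER_CUBIC))
    c=camera_info(n); print(n,np.round(c["mtx"],2).tolist(),np.round(c["cam_to_world"],4).tolist())
print(camera_info("wrist"))
E
```

```text
{'time_s': 0.0, 'joint_positions': array([-8.10449601e+01,  3.02793441e+01,  8.21565952e+01, -9.70116994e-04,
        6.76890987e+01, -1.02270331e+01]), 'qvel': array([ 0.00352523,  0.04793841, -0.01235559, -0.02474319, -0.08515965,
        0.00337025]), 'tau': array([ 1.08555818e-03, -4.40039599e+01, -1.76593137e+01,  6.32715784e-02,
        5.82675543e-02, -1.58109542e-04]), 'position': array([ 0.20526652, -0.58955179,  0.22156643]), 'tcp_rot': array([[ 9.44477170e-01,  3.28576855e-01, -3.55172244e-04],
       [ 3.28576836e-01, -9.44474788e-01,  2.15328366e-03],
       [ 3.72067942e-04, -2.15042863e-03, -9.99997619e-01]]), 'force': array([-0.37159903, -0.34041528,  0.28906836]), 'moment': array([0.01391186, 0.03226146, 0.00436683]), 'grasp_force': 0.0, 'opening': 0.9950524589914435}
scene [[347.5, 0.0, 256.36], [0.0, 347.5, 191.49], [0.0, 0.0, 1.0]] [[-0.8693, -0.2607, 0.42, 0.0384], [-0.4942, 0.4413, -0.749, 0.8449], [0.0099, -0.8587, -0.5124, 0.7112], [0.0, 0.0, 0.0, 1.0]]
top [[425.5, 0.0, 262.18], [0.0, 425.5, 189.1], [0.0, 0.0, 1.0]] [[-0.0287, -0.9931, 0.1141, 0.3649], [-0.9993, 0.026, -0.0256, -0.0404], [0.0224, -0.1148, -0.9931, 1.4078], [0.0, 0.0, 0.0, 1.0]]
{'mtx': array([[276.12800252,   0.        , 257.79860616],
       [  0.        , 276.12800252, 192.14010706],
       [  0.        ,   0.        ,   1.        ]]), 'T_tool_cam': array([[-5.64420700e-05, -9.68330267e-01, -2.49672767e-01,
         6.79193078e-02],
       [ 9.99999990e-01, -8.77935440e-05,  1.14434093e-04,
         1.03716952e-03],
       [-1.32729652e-04, -2.49672758e-01,  9.68330262e-01,
        -1.62216268e-01],
       [ 0.00000000e+00,  0.00000000e+00,  0.00000000e+00,
         1.00000000e+00]])}
```

View pics/scene0.png

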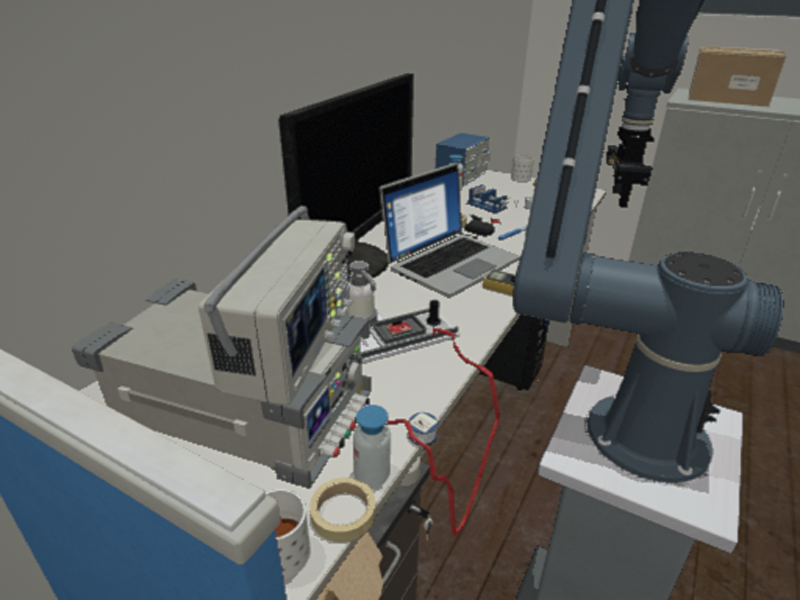

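View pics/top0.png

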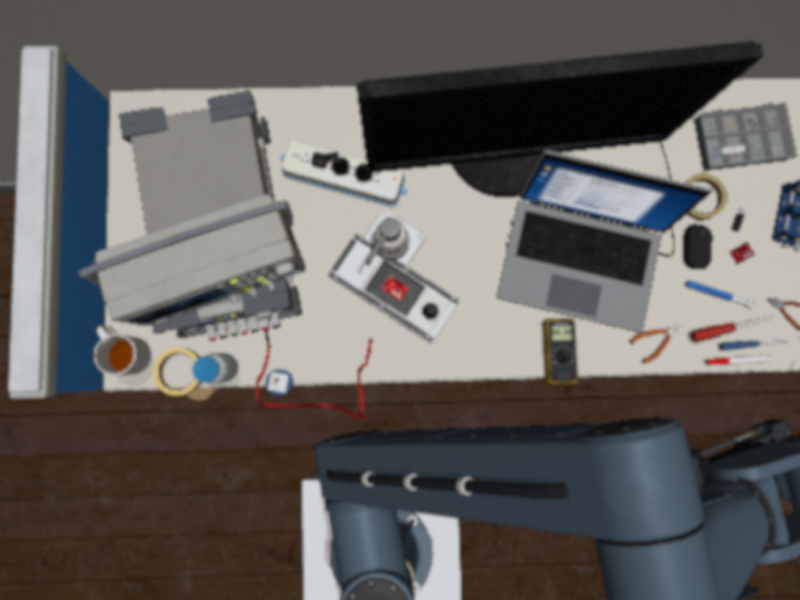

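The scene view shows the station mid-desk, with the post at about (434,313) and the pump bottle at (360,285). In the top view the post is at (430,311), the head at (391,229), the tray at (396,290), the multimeter at (561,351), the solvent bottle at (207,370) and the spool at (279,381). I'll enlarge both views.

Run:
```python
from rig import capture
import cv2,numpy as np
a=capture("top")[130:230,200:300]; b=capture("scene")[160:240,210:310]
A=cv2.resize(a,(600,600),interpolation=cv2.INTER_CUBIC)
cv2.imwrite("pics/topc.png",A[...,::-1])
cv2.imwrite("pics/scenec.png",cv2.resize(b,(750,600),interpolation=cv2.INTER_CUBIC)[...,::-1])
```

```text
(no output)
```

View pics/topc.png

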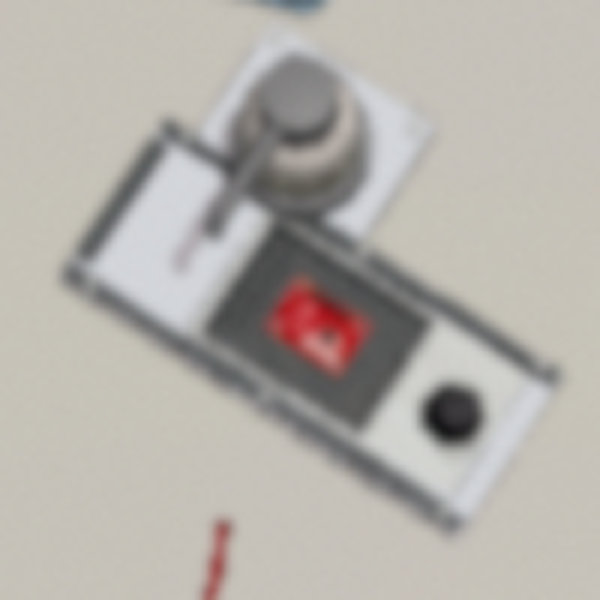

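View pics/scenec.png

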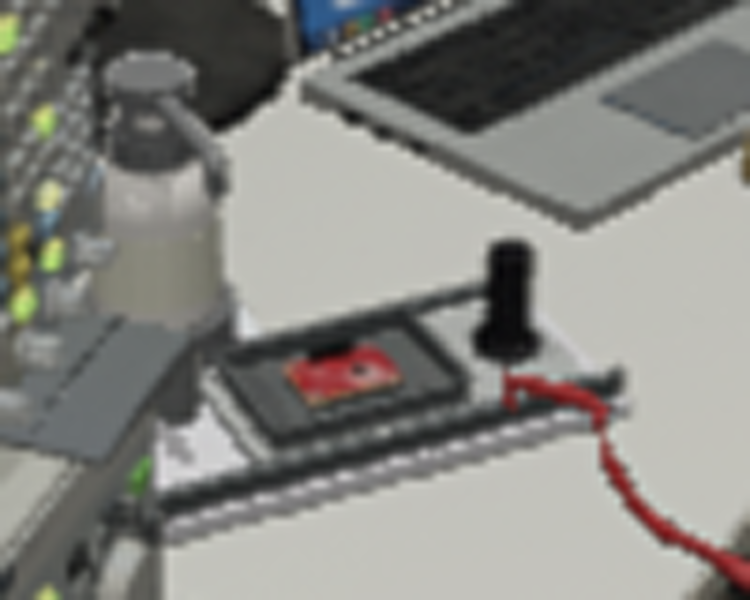

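The top crop (6x, offset 200,130) shows the head top at (300,97), the post top at (455,405), and rail ends near (170,127), (70,278), (557,375) and (452,528). The scene crop (7.5x, offset 210,160) shows the head top at (150,70) and the post top at (511,248).

```bash
cat > h.py <<'E'
from rig import camera_info, telemetry
import numpy as np
def ray(n,uv,s=None):
    c=camera_info(n)
    if n=="wrist":
        T=np.eye(4);T[:3,:3]=s["tcp_rot"];T[:3,3]=s["position"];M=T@c["T_tool_cam"]
    else: M=c["cam_to_world"]
    d=M[:3,:3]@np.linalg.solve(c["mtx"],[*uv,1]); return M[:3,3],d/np.linalg.norm(d)
def tri(*rs):
    A=sum(np.eye(3)-np.outer(d,d) for o,d in rs);b=sum((np.eye(3)-np.outer(d,d))@o for o,d in rs)
    p=np.linalg.solve(A,b);return p,[np.linalg.norm(np.cross(p-o,d)) for o,d in rs]
def atz(r,z): o,d=r;return o+d*(z-o[2])/d[2]
E
python3 - <<'E'
from h import *
np.set_printoptions(precision=4,suppress=True)
t=lambda x,y:ray("top",(200+(x+.5)/6-.5,130+(y+.5)/6-.5))
s=lambda x,y:ray("scene",(210+(x+.5)/7.5-.5,160+(y+.5)/7.5-.5))
print("head",tri(t(300,97),s(150,70)),atz(t(300,97),.165))
print("post",tri(t(455,405),s(511,248)),atz(t(455,405),.075))
for q in[(170,127),(70,278),(557,375),(452,528)]: print(atz(t(*q),.028))
print("traycorner",[atz(t(*q),.025) for q in[(275,220),(205,333),(432,320),(358,430)]])
T=lambda x,y,z:atz(ray("top",(x*.64,y*.64)),z)
print("meter",T(561,351,.04),"bottle",T(207,370,.13),"spool",T(279,381,.03),"laptopcorner",T(498,297,.02))
E
```

```text
head (array([ 0.6392, -0.0383,  0.1651]), [np.float64(0.0008111661784165915), np.float64(0.0008111661784167787)]) [ 0.6385 -0.0387  0.165 ]
post (array([ 0.4909, -0.1159,  0.0754]), [np.float64(0.0007794613945753192), np.float64(0.0007794613945753093)]) [ 0.4917 -0.1157  0.075 ]
[0.6535 0.0333 0.028 ]
[0.5712 0.0893 0.028 ]
[ 0.5111 -0.1744  0.028 ]
[ 0.4295 -0.1145  0.028 ]
traycorner [array([ 0.6009, -0.023 ,  0.025 ]), array([0.5395, 0.0166, 0.025 ]), array([ 0.5434, -0.1074,  0.025 ]), array([ 0.4842, -0.0653,  0.025 ])]
meter [ 0.3987 -0.3844  0.04  ] bottle [0.3795 0.3153 0.13  ] spool [0.3541 0.1966 0.03  ] laptopcorner [ 0.5163 -0.2622  0.02  ]
```

Measured heights match the text: head 0.165, post top 0.075. That gives a station yaw of about 55.4° for its +y, with the post at station (-0.078, -0.147). The carriage is therefore at about 0.011 and needs about 60 mm more travel. I'll move toward a point above the post.

Call:
{"method": "carry_out", "body": {
  "deltas": [
    [[0.095, -0.079, 0, 0, 0, 0, -1], [0.19, -0.157, 0, 0, 0, 0, -1], [0.285, -0.236, 0, 0, 0, 0, -1], [0.38, -0.315, 0, 0, 0, 0, -1], [0.475, -0.393, 0, 0, 0, 0, -1], [0.57, -0.472, 0, 0, 0, 0, -1], [0.665, -0.55, 0, 0, 0, 0, -1], [0.76, -0.63, 0, 0, 0, 0, -1], [0.855, -0.708, 0, 0, 0, 0, -1], [0.95, -0.787, 0, 0, 0, 0, -1]]
  ]
}}

```text
time_s: 1.03
position: [0.3019, -0.4306, 0.2226]
tcp_rot: [[0.944, 0.329, 0.0], [0.329, -0.944, -0.0], [0.0, 0.0, -1.0]]
force: [0.2, 0.0, 0.5]
opening: 0.999
grasp_force: 0.0
```

Call:
{"method": "carry_out", "body": {
  "deltas": [
    [[0.095, -0.079, 0, 0, 0, 0, -1], [0.19, -0.157, 0, 0, 0, 0, -1], [0.285, -0.236, 0, 0, 0, 0, -1], [0.38, -0.315, 0, 0, 0, 0, -1], [0.475, -0.393, 0, 0, 0, 0, -1], [0.57, -0.472, 0, 0, 0, 0, -1], [0.665, -0.55, 0, 0, 0, 0, -1], [0.76, -0.63, 0, 0, 0, 0, -1], [0.855, -0.708, 0, 0, 0, 0, -1], [0.95, -0.787, 0, 0, 0, 0, -1]]
  ]
}}

```text
time_s: 1.87
position: [0.3975, -0.2722, 0.2226]
tcp_rot: [[0.944, 0.329, 0.0], [0.329, -0.944, -0.0], [0.0, 0.0, -1.0]]
force: [-0.2, 0.6, -0.1]
opening: 1.0
grasp_force: 0.0
```

Call:
{"method": "carry_out", "body": {
  "deltas": [
    [[0.095, -0.079, 0, 0, 0, -0.0125, -1], [0.19, -0.157, 0, 0, 0, -0.025, -1], [0.285, -0.236, 0, 0, 0, -0.0375, -1], [0.38, -0.315, 0, 0, 0, -0.05, -1], [0.475, -0.393, 0, 0, 0, -0.0625, -1], [0.57, -0.472, 0, 0, 0, -0.075, -1], [0.665, -0.55, 0, 0, 0, -0.0875, -1], [0.76, -0.63, 0, 0, 0, -0.1, -1], [0.855, -0.708, 0, 0, 0, -0.1, -1], [0.95, -0.787, 0, 0, 0, -0.1, -1]]
  ]
}}

```text
time_s: 2.7
position: [0.493, -0.1139, 0.2226]
tcp_rot: [[0.571, 0.821, 0.0], [0.821, -0.571, -0.0], [-0.0, 0.0, -1.0]]
force: [-0.4, -0.4, -0.7]
opening: 1.002
grasp_force: 0.0
```

Run:
```python
from h import *
from rig import capture
import cv2
s=telemetry.read_state();im=capture("wrist")
cv2.imwrite("pics/w0.png",cv2.resize(im[...,::-1],(800,600),interpolation=cv2.INTER_CUBIC))
c=camera_info("wrist")
T=np.eye(4);T[:3,:3]=s["tcp_rot"];T[:3,3]=s["position"];M=np.linalg.inv(T@c["T_tool_cam"])
for n,p in dict(post=(.491,-.1158,.075),head=(.639,-.0385,.165)).items():
    q=M@[*p,1];u=c["mtx"]@q[:3];print(n,u[:2]/u[2]/.64)
R=s["tcp_rot"];print("to post, tool",R.T@(np.array([.491,-.1158,.045])-s["position"])/.15)
```

```text
post [400.83566354 287.25172151]
head [572.29426199   9.50299947]
to post, tool [-0.01827253 -0.00399379  1.18400749]
```

View pics/w0.png

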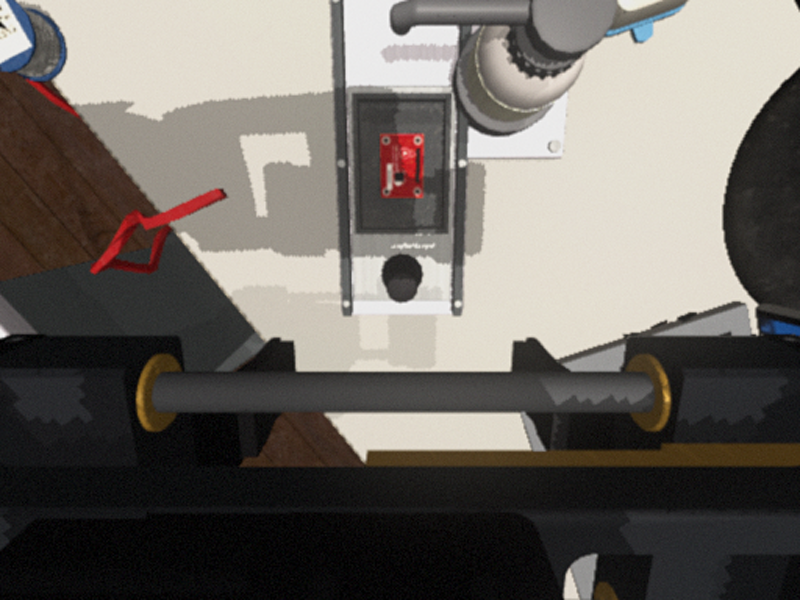

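The wrist view shows the post top at (402,283), predicted (401,287). The track runs straight up the image, so the yaw is right and the fingers straddle the track. I'll descend 177 mm.

Call:
{"method": "carry_out", "body": {
  "deltas": [
    [[0, 0, 0.1, 0, 0, 0, -1], [0, 0, 0.2, 0, 0, 0, -1], [0, 0, 0.3, 0, 0, 0, -1], [0, 0, 0.4, 0, 0, 0, -1], [0, 0, 0.5, 0, 0, 0, -1], [0, 0, 0.6, 0, 0, 0, -1], [0, 0, 0.7, 0, 0, 0, -1], [0, 0, 0.8, 0, 0, 0, -1], [-0.01, 0, 0.9, 0, 0, 0, -1], [-0.01, 0, 0.95, 0, 0, 0, -1]]
  ]
}}

```text
time_s: 3.58
position: [0.4909, -0.1162, 0.0787]
tcp_rot: [[0.571, 0.821, -0.002], [0.821, -0.571, 0.001], [-0.001, -0.002, -1.0]]
force: [-0.5, -0.4, 0.2]
opening: 1.003
grasp_force: 0.0
```

Call:
{"method": "carry_out", "body": {
  "deltas": [
    [[0, 0, 0.06, 0, 0, 0, -1], [0, 0, 0.12, 0, 0, 0, -1], [0, 0, 0.18, 0, 0, 0, -1], [0, 0, 0.23, 0, 0, 0, -1], [0, 0, 0.23, 0, 0, 0, 1], [0, 0, 0.23, 0, 0, 0, 1], [0, 0, 0.23, 0, 0, 0, 1], [0, 0, 0.23, 0, 0, 0, 1], [0, 0, 0.23, 0, 0, 0, 1], [0, 0, 0.23, 0, 0, 0, 1]]
  ]
}}

```text
time_s: 4.42
position: [0.4922, -0.1167, 0.046]
tcp_rot: [[0.571, 0.821, 0.001], [0.821, -0.571, -0.0], [0.0, 0.001, -1.0]]
force: [-0.6, 0.5, 0.1]
opening: 0.624
grasp_force: 0.0
```

The fingers are still closing, so I'll hold the pose.

Call:
{"method": "carry_out", "body": {
  "deltas": [
    [[0, 0, 0, 0, 0, 0, 1], [0, 0, 0, 0, 0, 0, 1], [0, 0, 0, 0, 0, 0, 1], [0, 0, 0, 0, 0, 0, 1], [0, 0, 0, 0, 0, 0, 1], [0, 0, 0, 0, 0, 0, 1], [0, 0, 0, 0, 0, 0, 1], [0, 0, 0, 0, 0, 0, 1], [0, 0, 0, 0, 0, 0, 1], [0, 0, 0, 0, 0, 0, 1]]
  ]
}}

```text
time_s: 5.25
position: [0.4905, -0.1156, 0.0455]
tcp_rot: [[0.571, 0.821, -0.003], [0.821, -0.571, 0.002], [-0.0, -0.003, -1.0]]
force: [-5.1, 3.5, 5.7]
opening: 0.265
grasp_force: 30.0
```

The post is gripped (30 N, opening 0.265, about 23 mm). I'll slide along tool x, which is station +y.

Call:
{"method": "carry_out", "body": {
  "deltas": [
    [[0.04, 0, 0, 0, 0, 0, 1], [0.08, 0, 0, 0, 0, 0, 1], [0.12, 0, 0, 0, 0, 0, 1], [0.16, 0, 0, 0, 0, 0, 1], [0.2, 0, 0, 0, 0, 0, 1], [0.24, 0, 0, 0, 0, 0, 1], [0.28, 0, 0, 0, 0, 0, 1], [0.32, 0, 0, 0, 0, 0, 1], [0.36, 0, 0, 0, 0, 0, 1], [0.38, 0, 0, 0, 0, 0, 1]]
  ]
}}

```text
time_s: 6.08
position: [0.523, -0.0688, 0.0454]
tcp_rot: [[0.57, 0.821, -0.004], [0.821, -0.57, 0.001], [-0.001, -0.003, -1.0]]
force: [-5.3, 0.7, 4.6]
opening: 0.265
grasp_force: 30.0
```

Moved 57 mm with no stop force yet. I'll creep on until it contacts.

Call:
{"method": "carry_out", "body": {
  "deltas": [
    [[0.005, 0, 0, 0, 0, 0, 1], [0.01, 0, 0, 0, 0, 0, 1], [0.015, 0, 0, 0, 0, 0, 1], [0.02, 0, 0, 0, 0, 0, 1], [0.025, 0, 0, 0, 0, 0, 1], [0.03, 0, 0, 0, 0, 0, 1], [0.035, 0, 0, 0, 0, 0, 1], [0.04, 0, 0, 0, 0, 0, 1], [0.04, 0, 0, 0, 0, 0, 1], [0.04, 0, 0, 0, 0, 0, 1]]
  ]
}}

```text
time_s: 6.92
position: [0.526, -0.0644, 0.0454]
tcp_rot: [[0.571, 0.821, -0.004], [0.821, -0.571, 0.001], [-0.002, -0.004, -1.0]]
force: [-5.2, 1.3, 4.9]
opening: 0.262
grasp_force: 30.0
```

Call:
{"method": "carry_out", "body": {
  "deltas": [
    [[0.005, 0, 0, 0, 0, 0, 1], [0.01, 0, 0, 0, 0, 0, 1], [0.015, 0, 0, 0, 0, 0, 1], [0.02, 0, 0, 0, 0, 0, 1], [0.025, 0, 0, 0, 0, 0, 1], [0.03, 0, 0, 0, 0, 0, 1], [0.03, 0, 0, 0, 0, 0, 1], [0.03, 0, 0, 0, 0, 0, 1], [0.03, 0, 0, 0, 0, 0, 1], [0.03, 0, 0, 0, 0, 0, 1]]
  ]
}}

```text
time_s: 7.75
position: [0.5261, -0.0642, 0.0455]
tcp_rot: [[0.568, 0.823, -0.009], [0.823, -0.568, -0.004], [-0.008, -0.005, -1.0]]
force: [-13.2, -13.1, 7.9]
opening: 0.262
grasp_force: 30.0
```

It's against the stop: position unchanged and about 18 N along the track. I'll relax and open.

Call:
{"method": "carry_out", "body": {
  "deltas": [
    [[-0.02, 0, 0, 0, 0, 0, 1], [-0.02, 0, 0, 0, 0, 0, -1], [-0.02, 0, 0, 0, 0, 0, -1], [-0.02, 0, 0, 0, 0, 0, -1], [-0.02, 0, 0, 0, 0, 0, -1], [-0.02, 0, 0, 0, 0, 0, -1], [-0.02, 0, 0, 0, 0, 0, -1], [-0.02, 0, 0, 0, 0, 0, -1], [-0.02, 0, 0, 0, 0, 0, -1], [-0.02, 0, 0, 0, 0, 0, -1]]
  ]
}}

```text
time_s: 8.58
position: [0.5289, -0.0635, 0.0456]
tcp_rot: [[0.571, 0.821, 0.0], [0.821, -0.571, -0.0], [0.0, 0.0, -1.0]]
force: [0.0, 0.2, -0.8]
opening: 0.863
grasp_force: 0.0
```

Call:
{"method": "carry_out", "body": {
  "deltas": [
    [[0, 0, -0.08, 0, 0, 0, -1], [0, 0, -0.18, 0, 0, 0, -1], [0, 0, -0.28, 0, 0, 0, -1], [0, 0, -0.38, 0, 0, 0, -1], [0, 0, -0.48, 0, 0, 0, -1], [0, 0, -0.58, 0, 0, 0, 1], [0, 0, -0.68, 0, 0, 0, 1], [0, 0, -0.78, 0, 0, 0, 1], [0, 0, -0.88, 0, 0, 0, 1], [0, 0, -0.98, 0, 0, 0, 1]]
  ]
}}

```text
time_s: 9.42
position: [0.5285, -0.0635, 0.1933]
tcp_rot: [[0.571, 0.821, -0.0], [0.821, -0.571, 0.0], [-0.0, -0.0, -1.0]]
force: [0.8, 0.2, -0.0]
opening: 0.707
grasp_force: 0.0
```

Call:
{"method": "carry_out", "body": {
  "deltas": [
    [[0, 0, -0.05, 0, 0, 0.0125, 1], [0, 0, -0.1, 0, 0, 0.025, 1], [0, 0, -0.15, 0, 0, 0.0375, 1], [0, 0, -0.2, 0, 0, 0.05, 1], [0, 0, -0.2, 0, 0, 0.0625, 1], [0, 0, -0.2, 0, 0, 0.075, 1], [0, 0, -0.2, 0, 0, 0.0875, 1], [0, 0, -0.2, 0, 0, 0.1, 1], [0, 0, -0.2, 0, 0, 0.1, 1], [0, 0, -0.2, 0, 0, 0.1, 1]]
  ]
}}

```text
time_s: 10.25
position: [0.5285, -0.0635, 0.2225]
tcp_rot: [[0.944, 0.331, -0.0], [0.331, -0.944, 0.0], [-0.0, -0.0, -1.0]]
force: [0.0, -0.7, 0.4]
opening: 0.016
grasp_force: 0.0
```

Run:
```python
from h import *
from rig import capture
import cv2
s=telemetry.read_state();im=capture("wrist")
cv2.imwrite("pics/w1.png",cv2.resize(im[...,::-1],(800,600),interpolation=cv2.INTER_CUBIC))
cv2.imwrite("pics/t1.png",cv2.resize(capture("top")[130:230,200:300],(600,600))[...,::-1])
c=camera_info("wrist");print(s["position"],s["opening"])
T=np.eye(4);T[:3,:3]=s["tcp_rot"];T[:3,3]=s["position"];M=np.linalg.inv(T@c["T_tool_cam"])
for n,p in dict(post=(.526,-.0644,.075),head=(.639,-.0385,.165)).items():
    q=M@[*p,1];u=c["mtx"]@q[:3];print(n,u[:2]/u[2]/.64)
R=s["tcp_rot"];print("to head, tool",R.T@(np.array([.639,-.0385,.165])-s["position"])/.15)
```

```text
[ 0.52854996 -0.06351227  0.22248476] 0.01643784853509744
post [401.37553555 288.02474862]
head [428.15293291  90.38125813]
to head, tool [0.75014886 0.08606249 0.38305178]
```

View pics/w1.png

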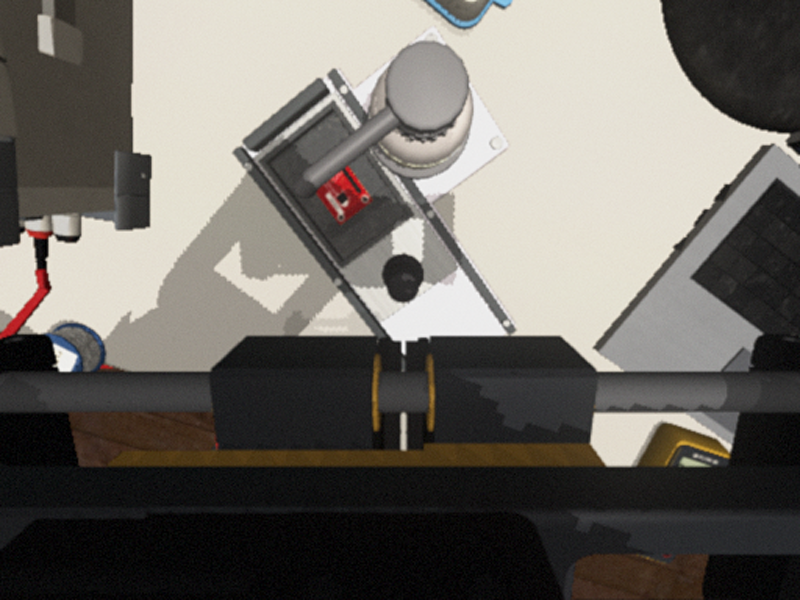

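The wrist view shows the carriage home at the stop with the spout over the tray. The head disc centre is at (428,84), predicted (428,90), about 2-3 mm off. I'll move over the head and then press.

Call:
{"method": "carry_out", "body": {
  "deltas": [
    [[0.08, 0.01, 0, 0, 0, 0, 1], [0.16, 0.02, 0, 0, 0, 0, 1], [0.25, 0.03, 0, 0, 0, 0, 1], [0.34, 0.04, 0, 0, 0, 0, 1], [0.43, 0.05, 0, 0, 0, 0, 1], [0.52, 0.06, 0, 0, 0, 0, 1], [0.61, 0.07, 0, 0, 0, 0, 1], [0.69, 0.08, 0, 0, 0, 0, 1], [0.756, 0.086, 0, 0, 0, 0, 1], [0.756, 0.086, 0, 0, 0, 0, 1]]
  ]
}}

```text
time_s: 11.18
position: [0.6419, -0.0382, 0.2223]
tcp_rot: [[0.944, 0.33, 0.002], [0.33, -0.944, -0.0], [0.002, 0.001, -1.0]]
force: [0.4, -0.7, 0.0]
opening: 0.003
grasp_force: 0.0
```

Call:
{"method": "carry_out", "body": {
  "deltas": [
    [[0, 0, 0.06, 0, 0, 0, 1], [0, 0, 0.12, 0, 0, 0, 1], [0, 0, 0.18, 0, 0, 0, 1], [0, 0, 0.24, 0, 0, 0, 1], [0, 0, 0.3, 0, 0, 0, 1], [0, 0, 0.34, 0, 0, 0, 1], [0, 0, 0.36, 0, 0, 0, 1], [0, 0, 0.38, 0, 0, 0, 1], [0, 0, 0.4, 0, 0, 0, 1], [0, 0, 0.4, 0, 0, 0, 1]]
  ]
}}

```text
time_s: 12.02
position: [0.6398, -0.0385, 0.1626]
tcp_rot: [[0.944, 0.329, -0.001], [0.329, -0.944, -0.0], [-0.001, -0.0, -1.0]]
force: [-2.0, -0.1, 3.1]
opening: 0.006
grasp_force: 1.5
```

In contact with the spring (3 N). Next is the full press.

Call:
{"method": "carry_out", "body": {
  "deltas": [
    [[0, 0, 0.01, 0, 0, 0, 1], [0, 0, 0.02, 0, 0, 0, 1], [0, 0, 0.03, 0, 0, 0, 1], [0, 0, 0.04, 0, 0, 0, 1], [0, 0, 0.05, 0, 0, 0, 1], [0, 0, 0.06, 0, 0, 0, 1], [0, 0, 0.07, 0, 0, 0, 1], [0, 0, 0.075, 0, 0, 0, 1], [0, 0, 0.075, 0, 0, 0, 1], [0, 0, 0.075, 0, 0, 0, 1]]
  ]
}}

```text
time_s: 12.85
position: [0.6401, -0.0385, 0.1534]
tcp_rot: [[0.944, 0.329, 0.001], [0.329, -0.944, -0.0], [0.001, 0.001, -1.0]]
force: [-5.4, 0.0, 12.7]
opening: 0.006
grasp_force: 6.3
```

12.7 N exceeds the spring's 7 N and z dropped to 0.153, so the head has bottomed out. I'll lift off.

Call:
{"method": "carry_out", "body": {
  "deltas": [
    [[0, 0, -0.03, 0, 0, 0, 1], [0, 0, -0.07, 0, 0, 0, 1], [0, 0, -0.12, 0, 0, 0, 1], [0, 0, -0.18, 0, 0, 0, 1], [0, 0, -0.24, 0, 0, 0, 1], [0, 0, -0.32, 0, 0, 0, 1], [0, 0, -0.4, 0, 0, 0, 1], [0, 0, -0.46, 0, 0, 0, 1], [0, 0, -0.5, 0, 0, 0, 1], [0, 0, -0.5, 0, 0, 0, 1]]
  ]
}}

```text
time_s: 13.68
position: [0.6412, -0.0387, 0.2285]
tcp_rot: [[0.944, 0.329, 0.004], [0.329, -0.944, -0.001], [0.003, 0.002, -1.0]]
force: [0.3, -0.3, 0.2]
opening: 0.007
grasp_force: 0.0
```

Call:
{"method": "carry_out", "body": {
  "deltas": [
    [[-0.08, 0, 0, 0, 0, 0, 1], [-0.16, 0, 0, 0, 0, 0, 1], [-0.24, 0, 0, 0, 0, 0, 1], [-0.32, 0, 0, 0, 0, 0, 1], [-0.4, 0, 0, 0, 0, 0, 1], [-0.5, 0, 0, 0, 0, 0, 1], [-0.6, 0, 0, 0, 0, 0, 1], [-0.7, 0, 0, 0, 0, 0, 1], [-0.75, 0, 0, 0, 0, 0, 1], [-0.75, 0, 0, 0, 0, 0, 1]]
  ]
}}

```text
time_s: 14.52
position: [0.5321, -0.0756, 0.226]
tcp_rot: [[0.945, 0.328, -0.002], [0.328, -0.945, 0.001], [-0.002, -0.001, -1.0]]
force: [-0.8, -0.5, 0.1]
opening: 0.003
grasp_force: 0.0
```

Run:
```python
from rig import capture
import cv2
im=capture("wrist")
cv2.imwrite("pics/w2.png",cv2.resize(im[...,::-1],(800,600),interpolation=cv2.INTER_CUBIC))
```

```text
(no output)
```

View pics/w2.png

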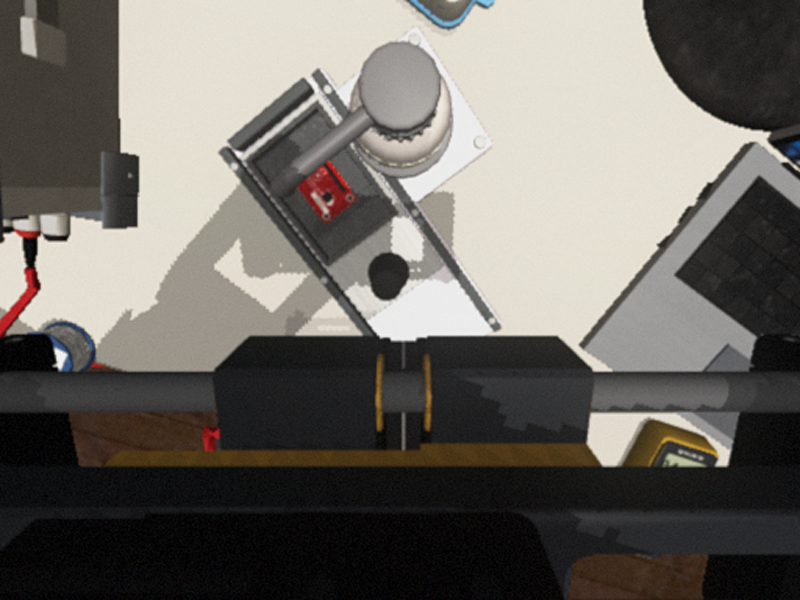

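The tray is still home, the head is back up at (400,85), and the gripper is clear of everything. Handing in.

```bash
python3 -c "
from rig import job
print(job.hand_in())"
```

```text
the job is handed in; nothing more can be done
None
```

I slid the tray carriage home against its end stop, pressed the pump fully down once and let it come back up, kept clear of the loose items, and handed the job in at about 15 s; no verdict came back.

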